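# Screw the dust cap onto the lens cell

## Robot

A 6-joint arm with a two-finger parallel gripper is mounted at the origin on the work surface. World frame = base frame: x ahead of the robot, y to its left, z up, the work surface at z = 0. Lengths are in m, angles in rad, forces in N, time in s.
With the tool pointing down it reaches from about 0.35 to 0.775 m from the base axis. Payload 7.3 kg.
Tool frame: the origin (TCP) lies at the very end of the fingers, on their centre line; the grasp point (between the pads) lies 19 mm behind it; z points along the fingers, x is the direction in which the jaws open and shut, and the axes are right-handed (so a half turn about z gives the same grasp; the last joint's range is limited). The gripper opens to 92 mm and grips with 3 to 60 N. Pads are 19 mm wide; open, the fingers measure 130 mm over their backs; the gripper's body (75 mm by 190 mm) begins 47 mm behind the grasp point.
Start: joints at [1.073, 0.342, 1.524, -0, 1.275, -0.146], TCP at [0.181, 0.493, 0.227] pointing down, gripper open.
Joint ranges: [-2.53, 2.53], [-0.77, 2.02], [0.04, 2.7], [-1, 4.14], [0.28, 2.66], [-3.11, 3.11]. Speed limits (rad/s): [2.57, 2.57, 3.14, 3.14, 3.14, 3.14].

## Interface

Orientations are given as [roll, pitch, yaw] about the fixed x, y, z axes, in that order (R = Rz(yaw) Ry(pitch) Rx(roll)).
In Python, from cell import observe, read_camera, camera_params, hand_in gives the robot as it stands.
- The arm moves only by the tool apply_moves, never from a script. Its argument "increments" is a list of rows, each an object with "grip": the opening, from 0 (shut) to 1 (fully open); "linear": the shift along the world's x, y, z in mm, a list of three; "turn": the turn, a rotation vector about the world's x, y, z in units of 6 degrees (1.0 is 6 degrees), a list of three. A call has 1 to 10 rows; each row is the pose to reach, as a shift and turn from the pose commanded when the call began; what a row does not reach only later rows make up. A row lasts 1/10 s, in which the tool goes at most 50 mm and 8.59 degrees, less where a joint would pass 70% of its speed; a pose out of reach is approached as far as the arm can. A call with a gripper value outside its range is refused whole. The fingers move at their own pace and stop on an object; "grip_force" is the grip in N (left out, the last holds). Time passes only in rows, so rows that repeat a pose let the fingers close. It gives the time, the measured TCP pose, the force and the opening at its end, in the units of the state.
- observe(): the state, without advancing time (a new reading comes with each control period).
- read_camera(name): name is "scene" or "top"; returns the picture (480x640x3 uint8, red, green, blue); there is no depth.
- camera_params(name): a dict with "camera_matrix" (3x3 intrinsics, pixels), "world_to_cam" (4x4, takes a point from world to camera coordinates). Camera axes: x right, y up, looking along -z (the intrinsics and any distortion apply to the point x, -y, -z); pixel columns grow to the right and rows downward; lengths in m; the calibration is good to about 2 mm. A picture is of the moment at which its call begins. camera_params takes no time and is no camera call.
- hand_in(): hands the job in, once; it reports no verdict.
The state is a dict: "time": time; "qpos": joint angles; "qvel": joint speeds; "joint_efforts": joint torques, N m; "tool_pos": TCP position; "tool_rot": TCP orientation; "contact_force": force on the tool from outside, world axes, zero at the start; "torque": the same for the moment, N m; "opening": finger opening in m.
Only numpy, scipy, OpenCV 4.12 (cv2) and the standard library are available. Lean on these libraries where they do the work, as an engineer would, in place of code of your own. Each camera call takes 0.05 s, during which the arm holds its last target.

## Task

Put the knurled metal screw cap on the neck of the black lens cell that is bolted to the bench, keeping it level. Unless it drops into the thread at once, feel for the thread start by backing the cap off (anticlockwise from above) until it drops in; let it settle there a moment, then run it in clockwise until it is fully home on the barrel, let go, and leave the other things on the bench alone.

Things in the scene. Friction and masses are not known exactly. Their poses are not given: they have to be found in the camera images.
- cap: Bare aluminium screw cap, about 150 g, standing upright on the bench. Origin: centre of its open underside; z up its axis. Skirt 59 mm diameter, 51 mm inside, 30 mm high, closed by a flat roof up to 34 mm; on the roof a round fluted grip, 34 mm diameter, from 34 to 60 mm above the underside: hold it there.
- cap_grip (a point): Point on the cap's axis, 49 mm above its underside, at the height to grip.
- cap_pins (a point): Point on the cap's axis, 5 mm above its underside, at the height of three hidden steel pins (5 mm diameter, 120 degrees apart) that point inwards from the skirt to a radius of 20 mm and follow the thread.
- cell: Black lens cell fixed to the bench. Origin: centre of the underside of its foot, z up. Foot 100 x 100 x 12 mm with four bolts; barrel 72 mm diameter up to 70 mm; above it a neck of 38 mm diameter up to 92 mm, then a cone to 27 mm diameter at 97 mm with a lens in its end. The neck carries a thread of 24 mm outer radius.
- cell_seat (a point): Centre of the barrel's flat top, the cap's seat, 70 mm above the bench, on the neck's axis. Underside of the cap: 14 mm above this point when it rests on top of the thread, 5 mm above it once dropped into the thread start, 0 when home.
- cell_thread (a point): Point on the neck's axis, 86 mm above the bench, at the flat upper side of the thread, on which the pins of a cap that is set on come to rest. Right-hand, three starts 120 degrees apart: gaps of 21 degrees in the upper side. Their angle differs from cell to cell, unrelated to the cell's yaw. Beside each gap, on its anticlockwise side seen from above, a thin stop tooth rises 6 mm.
- thread_start (a point): Same axis, 75 mm above the bench: where the cap's underside is after the drop. Backing off: at most 110 degrees anticlockwise; clockwise jams on the teeth. Pins set on the teeth hold the cap 6 mm higher and step down first. The 9 mm drop happens within a window of about 7 to 9 degrees, then a stop. A held cap drops only if the hand goes down with it; a few N are enough.
- thread_end (a point): Same axis, 70 mm above the bench: where the cap's underside is when home. From the drop, 75 to 85 degrees clockwise takes the cap steadily down the last 5 mm; the turn ends at a stop after 90 to 100. It does not sink by its own weight when held: the hand goes down with it. Friction holds it where it is let go.
- tub: White plastic tub with lid, 72 mm diameter, 42 mm high, standing; origin centre of the underside. Bystander.
- driver: Screwdriver with black handle, 160 mm long, lying. Bystander.
- blank: Round glass blank, 60 mm diameter, 16 mm thick, lying flat; origin centre of the underside. Bystander.
There are look-alikes about, which are no part of the job. Leave any blue look-alike of the cap alone.

How it is judged:
By the outcome, as a careful person would: the job done as asked, in the order asked, and still so for the second after the job is handed in, with the robot touching nothing.
It also fails if it takes over 70 s, if anything falls off the work surface, if the arm or the gripper's body presses on something with over 40 N, if the wrist force passes 120 N, or if a joint passes its speed limit or range.

## Working session

There is one attempt and no reset: what is moved stays moved. The work goes in short steps, Python scripts to look and compute and a tool call to move; the robot and the scene stay as the last step left them, time stands still between calls to the robot, and variables do not carry over. Pictures are saved under pics/ and viewed, and the job is handed in when it is done.

Besides the shell and the picture viewer there is one more tool, called after ">>>" as name(argument=value, ...), one argument or row to a line, values as JSON. apply_moves: Moves the arm, as the interface text tells. Its arguments: {"type":"object","properties":{"increments":{"type":"array","items":{"type":"object","properties":{"grip":{"type":"number"},"linear":{"type":"array","items":{"type":"number"}},"turn":{"type":"array","items":{"type":"number"}}}}},"grip_force":{"type":"number"}},"required":["increments"]}

```bash
mkdir -p pics; ls
python3 - <<'E'
from cell import *
import cv2
print(observe())
for n in("scene","top"):
    im=read_camera(n); cv2.imwrite(f"pics/{n}0.png",im[:,:,::-1])
    p=camera_params(n); print({k:(v.tolist() if hasattr(v,'tolist') else v) for k,v in p.items()})
E
```

```text
pics
{'time': 0.0, 'qpos': array([ 1.07301817e+00,  3.42706815e-01,  1.52505514e+00,  1.25031896e-05,
        1.27538618e+00, -1.45987283e-01]), 'qvel': array([ 0.00063689,  0.00164286, -0.00038272,  0.00030826, -0.00095836,
       -0.00181319]), 'joint_efforts': array([ 3.42986618e-05, -4.31252110e+01, -2.44215310e+01,  7.17959111e-02,
        5.61997353e-02, -1.65405140e-04]), 'tool_pos': array([0.18067031, 0.49248489, 0.22603991]), 'tool_rot': array([-3.14135455e+00,  1.53720060e-03,  1.21900199e+00]), 'contact_force': array([-0.13368901,  0.51540847, -0.03309599]), 'torque': array([ 0.00333318, -0.03144194,  0.02632492]), 'opening': 0.09193687418712713}
{'camera_matrix': [[491.3488158887802, 0.0, 328.75165565411197], [0.0, 491.3488158887802, 238.92790037091294], [0.0, 0.0, 1.0]], 'world_to_cam': [[0.7463418308278276, 0.6651876838030854, -0.02234316166644288, -0.45515001456490634], [-0.38410364104383277, 0.45789505825805266, 0.8017459127178166, 0.15001087482570744], [0.5435423299922801, -0.589794422608031, 0.5972472474336086, -1.1797959451345421], [0.0, 0.0, 0.0, 1.0]]}
{'camera_matrix': [[479.05654882031695, 0.0, 317.8640459813635], [0.0, 479.05654882031695, 234.69431966046784], [0.0, 0.0, 1.0]], 'world_to_cam': [[-0.027407118118706626, -0.9996126367578486, -0.004840073392921234, 0.025270233165576115], [0.9962190632271573, -0.027712751437606056, 0.0823382139140926, -0.6080665215767094], [-0.08244045086747566, -0.0025651202270198094, 0.9965926912329774, -0.8652505955785215], [0.0, 0.0, 0.0, 1.0]]}
```

View pics/scene0.png

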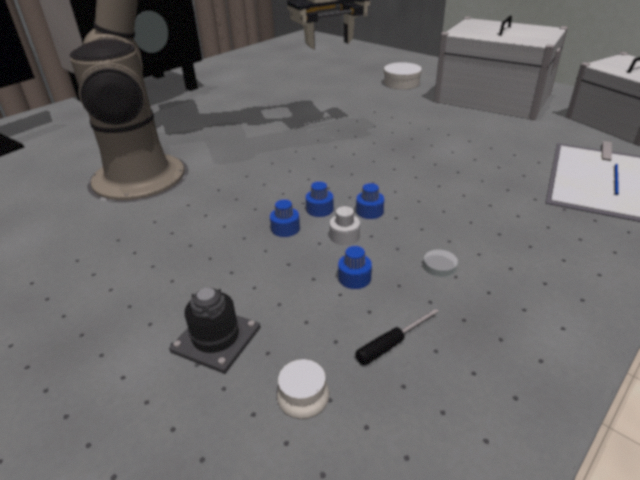

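View pics/top0.png

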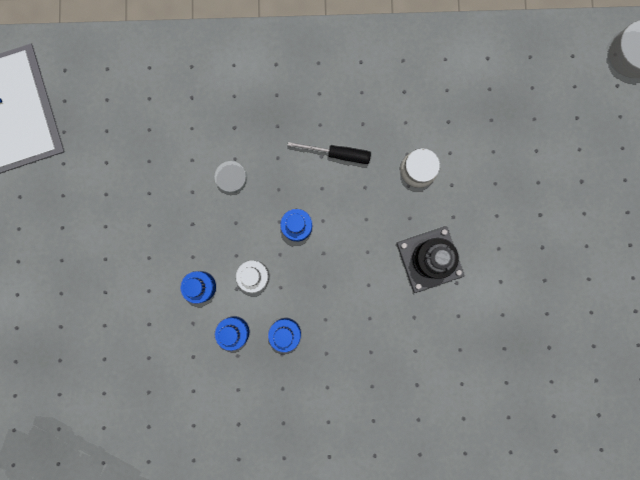

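The bare aluminium cap is at top px (252,277) and scene px (345,225). The possible mix-ups are:
- Blue caps at top px (296,225), (198,288), (232,334) and (285,335).
- The white tub at (421,167).
- The glass blank at (230,177).

The cell is at top px (437,260). Next I'll check a close crop and measure.

```bash
cat > h.py <<'E'
import numpy as np, cv2
from cell import *
def proj(n,P):
    p=camera_params(n);M=np.array(p['world_to_cam']);K=np.array(p['camera_matrix'])
    P=np.atleast_2d(P);c=P@M[:3,:3].T+M[:3,3];c=c*[1,-1,-1];u=c@K.T;return u[:,:2]/u[:,2:]
def ray(n,uv):
    p=camera_params(n);M=np.array(p['world_to_cam']);K=np.array(p['camera_matrix'])
    d=np.linalg.inv(K)@[uv[0],uv[1],1];d=d*[1,-1,-1];R=M[:3,:3]
    return -R.T@M[:3,3],R.T@d
def onz(n,uv,z):
    o,d=ray(n,uv);return o+d*(z-o[2])/d[2]
def tri(u1,u2):
    o1,d1=ray('top',u1);o2,d2=ray('scene',u2)
    A=np.stack([d1,-d2],1);s=np.linalg.lstsq(A,o2-o1,rcond=None)[0]
    a=o1+s[0]*d1;b=o2+s[1]*d2;return (a+b)/2,np.linalg.norm(a-b)
E
python3 - <<'E'
import cv2,numpy as np
t=cv2.imread('pics/top0.png');s=cv2.imread('pics/scene0.png')
def crop(i,x,y,w,h): return cv2.resize(i[y:y+h,x:x+w],(400,300),interpolation=cv2.INTER_CUBIC)
o=np.vstack([np.hstack([crop(t,212,247,80,60),crop(t,387,222,100,75)]),np.hstack([crop(s,305,195,80,60),crop(s,155,275,120,90)])])
cv2.imwrite('pics/crop0.png',o)
E
```

```text
(no output)
```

View pics/crop0.png

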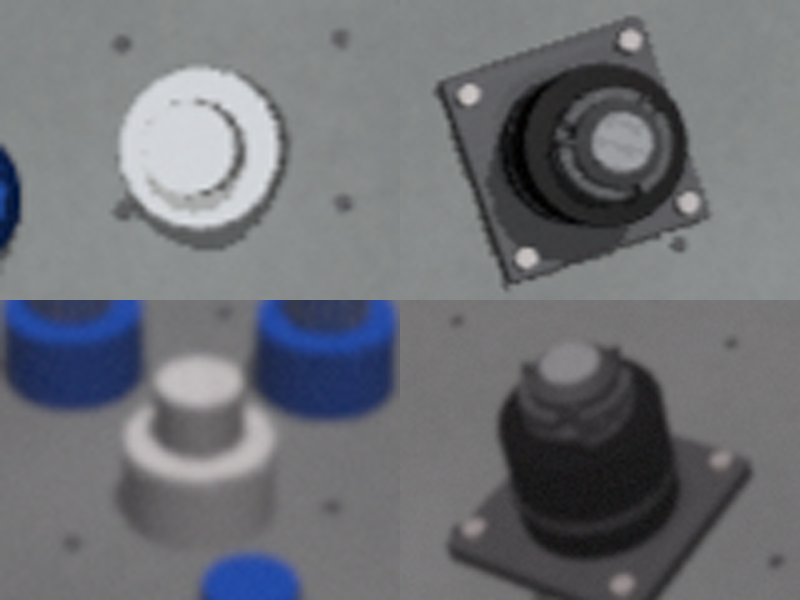

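The crop shows the bare cap with its roof circle near top px (252,277). It also shows the cell's barrel top and lens near (442,257), with three thread segments around the neck.

Run:
```python
from h import *
np.set_printoptions(precision=4,suppress=True)
t=cv2.imread('pics/top0.png');s=cv2.imread('pics/scene0.png')
hsv=cv2.cvtColor(t,cv2.COLOR_BGR2HSV);g=cv2.cvtColor(t,cv2.COLOR_BGR2GRAY)
def blob(m,near,r):
    z=np.zeros_like(m);cv2.circle(z,near,r,255,-1);m=m&z
    c=max(cv2.findContours(m,cv2.RETR_EXTERNAL,cv2.CHAIN_APPROX_NONE)[0],key=cv2.contourArea)
    return c,cv2.minEnclosingCircle(c),cv2.fitEllipse(c)
print(g[277,235:272]); 
m=((g>175)*255).astype(np.uint8)
c,e,f=blob(m,(252,277),25);print('cap roof',e,f, onz('top',e[0],.034),onz('top',f[0],.034), 'diam',e[1]*2/479*(.865+.0-.034)+0)
# cell
print(g[257,410:470])
m=((g<45)*255).astype(np.uint8)
# lens
m=((g>115)*255).astype(np.uint8)
c,e,f=blob(m,(442,257),10);print('lens',e,f,onz('top',f[0],.097))
# bolts on foot z=.012(+head)
b=[]
for q in [(404,246),(444.5,232),(459,272.5),(418.5,286.5)]:
    x,y=int(q[0]),int(q[1]); c,e,f=blob(m if 0 else ((g>140)*255).astype(np.uint8),(x,y),6); b.append(e[0])
b=np.array(b);print(b); P=np.array([onz('top',u,.015) for u in b]);print(P,P.mean(0),np.linalg.norm(P-np.roll(P,1,0),axis=1))
gs=cv2.cvtColor(s,cv2.COLOR_BGR2GRAY)
# blue caps, tub, blank
mb=cv2.inRange(hsv,(100,120,60),(130,255,255))
for c in cv2.findContours(mb,cv2.RETR_EXTERNAL,cv2.CHAIN_APPROX_NONE)[0]:
    if cv2.contourArea(c)>200:
        e=cv2.minEnclosingCircle(c);print('blue',e,onz('top',e[0],.034))
# scene lens & cap top
c,e,f=blob(((gs>105)*255).astype(np.uint8),(206,294),14);print('scene lens',f)
mm=((gs>170)*255).astype(np.uint8)
c,e,f=blob(mm,(345,213),13);print('scene grip top',f,onz('scene',f[0],.06))
```

```text
[147 192 213 212 212 202 205 213 212 212 213 212 212 212 213 213 213 213
 213 212 213 213 212 191 124 103 185 213 213 212 213 213 169 102 104 133
 139]
cap roof ((251.19444274902344, 276.02777099609375), 15.724624633789062) ((251.20126342773438, 276.0410461425781), (30.405668258666992, 30.598129272460938), 31.246896743774414) [0.5354 0.1324 0.034 ] [0.5354 0.1324 0.034 ] diam 0.05456017983581925
[ 92  63  24  25  17   7   7   3  31  43  43  43  42  41  34  30  45  60
  69  76  72  69  67  68  79 126 144 143 145 147 148 153 157 158 157 158
 157 158 159 141  96  71  82  91  76  49  34  35  62 115 134 134 132 134
 134 134 137 138 136 137]
lens ((442.0, 257.0), 7.280210018157959) ((442.072265625, 257.0355529785156), (13.943708419799805, 14.03821849822998), 75.64579772949219) [ 0.5586 -0.2017  0.097 ]
[[404.  245. ]
 [444.  231.5]
 [459.  272. ]
 [418.  286. ]]
[[ 0.5855 -0.1524  0.015 ]
 [ 0.6088 -0.2285  0.015 ]
 [ 0.5323 -0.2527  0.015 ]
 [ 0.5084 -0.1752  0.015 ]] [ 0.5587 -0.2022  0.015 ] [0.0804 0.0796 0.0803 0.0811]
blue ((283.9705810546875, 334.73529052734375), 17.00737190246582) [0.4279 0.0747 0.034 ]
blue ((231.5, 333.0), 17.614013671875) [0.4336 0.1697 0.034 ]
blue ((197.64285278320312, 286.5), 17.70661163330078) [0.519  0.2305 0.034 ]
blue ((296.1388854980469, 224.77777099609375), 16.31171989440918) [0.6273 0.048  0.034 ]
scene lens ((204.80947875976562, 289.54156494140625), (18.228334426879883, 22.215932846069336), 72.78324127197266)
scene grip top ((344.1845397949219, 210.85780334472656), (7.699489116668701, 14.347583770751953), 89.52584838867188) [0.5338 0.1313 0.06  ]
```

>>> apply_moves(
  increments=[
    {"linear": [45, -45, -5], "grip": 0.7},
    {"linear": [90, -90, -15], "grip": 0.7},
    {"linear": [135, -135, -25], "grip": 0.7},
    {"linear": [180, -180, -40], "grip": 0.7},
    {"linear": [220, -220, -50], "grip": 0.7},
    {"linear": [260, -260, -60], "grip": 0.7},
    {"linear": [300, -300, -70], "grip": 0.7},
    {"linear": [335, -340, -80], "grip": 0.7},
    {"linear": [354, -360, -90], "grip": 0.7},
    {"linear": [354, -360, -90], "grip": 0.7},
  ],
  grip_force=8,
)

```text
schema error: expected keys grip, linear, turn
```

>>> apply_moves(
  increments=[
    {"linear": [45, -45, -5], "turn": [0, 0, 0], "grip": 0.7},
    {"linear": [90, -90, -15], "turn": [0, 0, 0], "grip": 0.7},
    {"linear": [135, -135, -25], "turn": [0, 0, 0], "grip": 0.7},
    {"linear": [180, -180, -40], "turn": [0, 0, 0], "grip": 0.7},
    {"linear": [220, -220, -50], "turn": [0, 0, 0], "grip": 0.7},
    {"linear": [260, -260, -60], "turn": [0, 0, 0], "grip": 0.7},
    {"linear": [300, -300, -70], "turn": [0, 0, 0], "grip": 0.7},
    {"linear": [335, -340, -80], "turn": [0, 0, 0], "grip": 0.7},
    {"linear": [354, -360, -90], "turn": [0, 0, 0], "grip": 0.7},
    {"linear": [354, -360, -90], "turn": [0, 0, 0], "grip": 0.7},
  ],
  grip_force=8,
)

```text
time: 1.1
tool_pos: [0.527, 0.1405, 0.1391]
tool_rot: [-3.141, -0.0, 1.219]
contact_force: [0.4, 0.7, 0.4]
opening: 0.064
```

>>> apply_moves(
  increments=[
    {"linear": [0, -1, 0], "turn": [0, 0, 0], "grip": 0.7},
    {"linear": [0, -1, -10], "turn": [0, 0, 0], "grip": 0.7},
    {"linear": [0, -1, -35], "turn": [0, 0, 0], "grip": 0.7},
    {"linear": [0, -1, -60], "turn": [0, 0, 0], "grip": 0.7},
    {"linear": [0, -1, -80], "turn": [0, 0, 0], "grip": 0.7},
    {"linear": [0, -1, -92], "turn": [0, 0, 0], "grip": 0.7},
    {"linear": [0, -1, -97], "turn": [0, 0, 0], "grip": 0.7},
    {"linear": [0, -1, -97], "turn": [0, 0, 0], "grip": 0.7},
    {"linear": [0, -1, -97], "turn": [0, 0, 0], "grip": 0.7},
    {"linear": [0, -1, -97], "turn": [0, 0, 0], "grip": 0.7},
  ],
  grip_force=8,
)

```text
time: 2.1
tool_pos: [0.5266, 0.1415, 0.0437]
tool_rot: [3.14, -0.001, 1.219]
contact_force: [-0.7, 0.2, -0.5]
opening: 0.0642
```

Run:
```python
from h import *
s=read_camera('scene')[:,:,::-1]
cv2.imwrite('pics/s1.png',cv2.resize(s[150:260,270:420],(750,550),interpolation=cv2.INTER_CUBIC))
print(observe()['tool_pos'],observe()['contact_force'])
```

```text
[0.52651048 0.14141083 0.04360189] [-0.40280858  0.56014127  0.20255521]
```

View pics/s1.png

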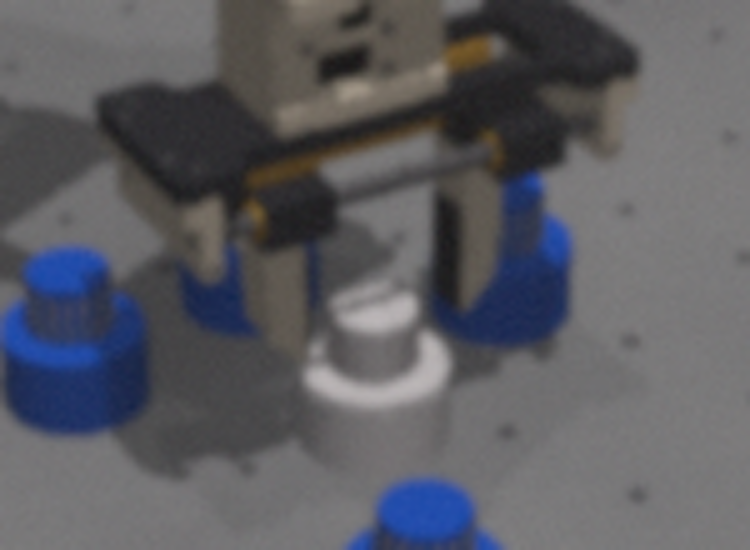

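The picture shows the fingers straddling the cap's grip about 12 mm off, behind the cap as seen from the scene camera, and touching nothing. I'll shift over it and lower.

>>> apply_moves(
  increments=[
    {"linear": [4, -5, 0], "turn": [0, 0, 0], "grip": 0.7},
    {"linear": [8.5, -9.5, 0], "turn": [0, 0, 0], "grip": 0.7},
    {"linear": [8.5, -9.5, 0], "turn": [0, 0, 0], "grip": 0.7},
    {"linear": [8.5, -9.5, -3], "turn": [0, 0, 0], "grip": 0.7},
    {"linear": [8.5, -9.5, -6], "turn": [0, 0, 0], "grip": 0.7},
    {"linear": [8.5, -9.5, -6], "turn": [0, 0, 0], "grip": 0.7},
    {"linear": [8.5, -9.5, -6], "turn": [0, 0, 0], "grip": 0.3},
    {"linear": [8.5, -9.5, -6], "turn": [0, 0, 0], "grip": 0.3},
    {"linear": [8.5, -9.5, -6], "turn": [0, 0, 0], "grip": 0.3},
    {"linear": [8.5, -9.5, -6], "turn": [0, 0, 0], "grip": 0.3},
  ],
  grip_force=8,
)

```text
time: 3.15
tool_pos: [0.5345, 0.1318, 0.0368]
tool_rot: [3.141, -0.0, 1.219]
contact_force: [-1.0, 0.5, -0.6]
opening: 0.037
```

>>> apply_moves(
  increments=[
    {"linear": [0, 0, 0], "turn": [0, 0, 0], "grip": 0.3},
    {"linear": [0, 0, 0], "turn": [0, 0, 0], "grip": 0.3},
    {"linear": [0, 0, 0], "turn": [0, 0, 0], "grip": 0.3},
  ],
)

```text
time: 3.45
tool_pos: [0.5346, 0.1319, 0.0368]
tool_rot: [3.141, -0.0, 1.219]
contact_force: [-0.1, -0.5, 0.7]
opening: 0.0338
```

>>> apply_moves(
  increments=[
    {"linear": [0, 0, 0], "turn": [0, 0, 0], "grip": 0.6},
    {"linear": [0, 0, 0], "turn": [0, 0, 0], "grip": 0.6},
    {"linear": [0, 0, 0], "turn": [0, 0, 0], "grip": 0.6},
    {"linear": [0, 0, 0], "turn": [0, 0, -1.3], "grip": 0.6},
    {"linear": [0, 0, 0], "turn": [0, 0, -2.6], "grip": 0.6},
    {"linear": [0, 0, 0], "turn": [0, 0, -3.9], "grip": 0.6},
    {"linear": [0, 0, 0], "turn": [0, 0, -5.2], "grip": 0.6},
    {"linear": [0, 0, 0], "turn": [0, 0, -6.5], "grip": 0.6},
    {"linear": [0, 0, 0], "turn": [0, 0, -7.8], "grip": 0.6},
    {"linear": [0, 0, 0], "turn": [0, 0, -9.1], "grip": 0.6},
  ],
  grip_force=8,
)

```text
time: 4.45
tool_pos: [0.5344, 0.1317, 0.0367]
tool_rot: [3.142, 0.0, 0.26]
contact_force: [-0.1, 0.1, -0.1]
opening: 0.0555
```

>>> apply_moves(
  increments=[
    {"linear": [0, 0, 0], "turn": [0, 0, -1.3], "grip": 0.6},
    {"linear": [0, 0, 0], "turn": [0, 0, -2.6], "grip": 0.6},
    {"linear": [0, 0, 0], "turn": [0, 0, -3.9], "grip": 0.6},
    {"linear": [0, 0, 0], "turn": [0, 0, -5.2], "grip": 0.6},
    {"linear": [0, 0, 0], "turn": [0, 0, -5.9], "grip": 0.6},
    {"linear": [0, 0, 0], "turn": [0, 0, -5.9], "grip": 0.5},
    {"linear": [0, 0, 0], "turn": [0, 0, -5.9], "grip": 0.3},
    {"linear": [0, 0, 0], "turn": [0, 0, -5.9], "grip": 0.3},
    {"linear": [0, 0, 0], "turn": [0, 0, -5.9], "grip": 0.3},
    {"linear": [0, 0, 0], "turn": [0, 0, -5.9], "grip": 0.3},
  ],
)

```text
time: 5.45
tool_pos: [0.5344, 0.1318, 0.0367]
tool_rot: [3.142, -0.0, -0.351]
contact_force: [-0.3, 0.1, -0.4]
opening: 0.0337
```

>>> apply_moves(
  increments=[
    {"linear": [0, 0, 0], "turn": [0, 0, 0], "grip": 0.3},
    {"linear": [0, 0, 0], "turn": [0, 0, 0], "grip": 0.3},
    {"linear": [0, 0, 0], "turn": [0, 0, 0], "grip": 0.3},
  ],
  grip_force=25,
)

```text
time: 5.75
tool_pos: [0.5344, 0.1318, 0.0367]
tool_rot: [3.142, -0.0, -0.352]
contact_force: [0.3, 0.2, -0.2]
opening: 0.0337
```

>>> apply_moves(
  increments=[
    {"linear": [0, 0, 15], "turn": [0, 0, 0], "grip": 0.3},
    {"linear": [0, 0, 45], "turn": [0, 0, 0], "grip": 0.3},
    {"linear": [0, 0, 80], "turn": [0, 0, 0], "grip": 0.3},
    {"linear": [0, 0, 110], "turn": [0, 0, 0], "grip": 0.3},
    {"linear": [2, -20, 130], "turn": [0, 0, 0], "grip": 0.3},
    {"linear": [4, -55, 133], "turn": [0, 0, 0], "grip": 0.3},
    {"linear": [8, -95, 133], "turn": [0, 0, 0], "grip": 0.3},
    {"linear": [12, -135, 133], "turn": [0, 0, 0], "grip": 0.3},
    {"linear": [16, -175, 133], "turn": [0, 0, 0], "grip": 0.3},
    {"linear": [18, -210, 133], "turn": [0, 0, 0], "grip": 0.3},
  ],
)

```text
time: 6.75
tool_pos: [0.5524, -0.0801, 0.1695]
tool_rot: [3.141, -0.0, -0.352]
contact_force: [0.5, 0.0, -2.2]
opening: 0.0338
```

>>> apply_moves(
  increments=[
    {"linear": [2, -35, 0], "turn": [0, 0, 0], "grip": 0.3},
    {"linear": [4, -70, 0], "turn": [0, 0, 0], "grip": 0.3},
    {"linear": [6, -105, 0], "turn": [0, 0, 0], "grip": 0.3},
    {"linear": [6, -120, 0], "turn": [0, 0, 0], "grip": 0.3},
    {"linear": [6, -124, 0], "turn": [0, 0, 0], "grip": 0.3},
    {"linear": [6, -124, 0], "turn": [0, 0, 0], "grip": 0.3},
    {"linear": [6, -124, 0], "turn": [0, 0, 0], "grip": 0.3},
  ],
)

```text
time: 7.45
tool_pos: [0.5584, -0.2007, 0.1696]
tool_rot: [-3.141, 0.001, -0.351]
contact_force: [-0.3, -0.8, -1.2]
opening: 0.0332
```

Run:
```python
from h import *
s=read_camera('scene')[:,:,::-1];t=read_camera('top')[:,:,::-1]
cv2.imwrite('pics/s2r.png',s);cv2.imwrite('pics/t2r.png',t)
a=cv2.resize(s[200:400,125:295],(510,600),interpolation=cv2.INTER_CUBIC)
cv2.imwrite('pics/s2.png',a)
cv2.imwrite('pics/t2.png',cv2.resize(t[180:340,360:520],(600,600),interpolation=cv2.INTER_CUBIC))
o=observe();print(o['tool_pos'],o['tool_rot'],o['contact_force'])
```

```text
[ 0.55855701 -0.20074903  0.16979543] [-3.14131328e+00  1.47133862e-04 -3.50156759e-01] [-0.04091777  0.30185817 -1.01217839]
```

View pics/s2.png

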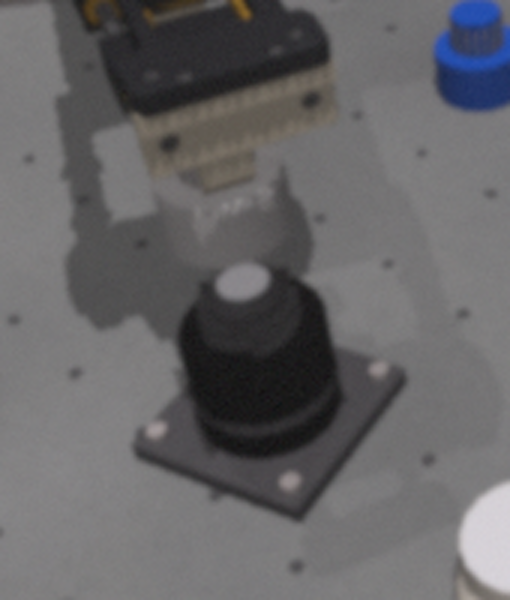

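View pics/t2.png

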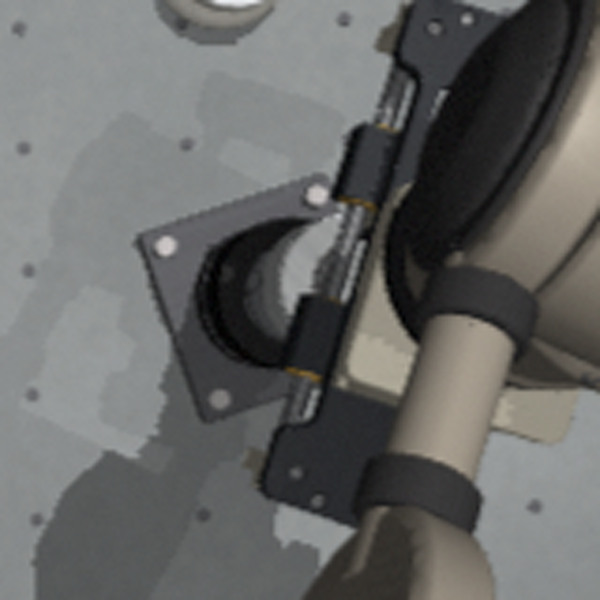

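Run:
```python
from h import *
np.set_printoptions(precision=1,suppress=True)
print('lens',(proj('scene',[.5586,-.202,.097])-[125,200])*3, proj('scene',[.5586,-.202,.097]))
x,y,z=.5585,-.2008,.1697-.0367
a=np.linspace(0,2*np.pi,72)
def ring(z,r): return (proj('scene',np.c_[x+r*np.cos(a),y+r*np.sin(a),a*0+z])-[125,200])*3
for zz in (z,z+.034):
    R=ring(zz,.0295);print(R.min(0),R.max(0))
R=ring(.07-0,.036)
s=cv2.imread('pics/s2r.png');g=cv2.cvtColor(s,cv2.COLOR_BGR2GRAY)
print(g[275,170:235]);print(g[270,170:235]);print(g[265,170:235])
c=(ring(z+.02,.0295)/3+[125,200])
print('pred cap edges',[ (ring(zz,.0295)/3+[125,200])[:,0].min() for zz in (z,z+.034)],[ (ring(zz,.0295)/3+[125,200])[:,0].max() for zz in (z,z+.034)])
L=((cv2.GaussianBlur(g,(3,3),0)[280:305,190:222]>105)*255).astype(np.uint8)
c=max(cv2.findContours(L,0,1)[0],key=cv2.contourArea);print(cv2.fitEllipse(c),cv2.contourArea(c))
v=s.copy()[200:400,125:295];v=cv2.resize(v,(510,600),interpolation=cv2.INTER_CUBIC)
for zz in (z,z+.034): cv2.polylines(v,[ring(zz,.0295).astype(np.int32)],True,(0,255,255),1)
x,y=.5586,-.202
for zz,r in ((.097,.0135),(.07,.036)): cv2.polylines(v,[ring(zz,r).astype(np.int32)],True,(0,255,0),1)
cv2.imwrite('pics/s2o.png',v)
```

```text
lens [[242.7 283.9]] [[205.9 294.6]]
[165.6 184.4] [296.1 268.6]
[150.1 127.5] [284.8 210.2]
[ 82  85  80  81  81  80  81  82  82  83  87  90  90  93  91  95  95  95
  98 108 114 111 116 114 113 114 107 102  97  94  93  94  95  92  94  93
  93  93  90  91  90  88  88  85  85  84  83  82  80  77  74  74  75  72
  71  72  73  83  98 107 111 112 112 115 113]
[123 123 118 116 114 108 104  97  89  90  91  95  96  96  97  97  99 100
 102 111 119 122 113 109 108 110 116 116 117 120 120 113 119 119 112 103
 100  97  93  91  90  92  93  93  91  87  85  81  77  73  73  73  72  74
  73  80  89 104 112 110 109 110 111 110 113]
[120 119 122 118 118 113 106 102 104 109 112 113 116 115 113 113 114 113
 112 113 114 111 107 103 103 105 108 111 112 111 113 114 115 116 117 118
 116 113 110 106 109 112 115 116 112 104  90  82  75  73  72  79  90 101
 108 111 112 112 113 114 113 115 114 113 116]
pred cap edges [np.float64(180.21644672348123), np.float64(175.02869488861347)] [np.float64(223.71003988443647), np.float64(219.9204918221099)]
((15.33404541015625, 13.119653701782227), (11.405068397521973, 16.01365852355957), 73.03054809570312) 141.0
```

View pics/s2o.png

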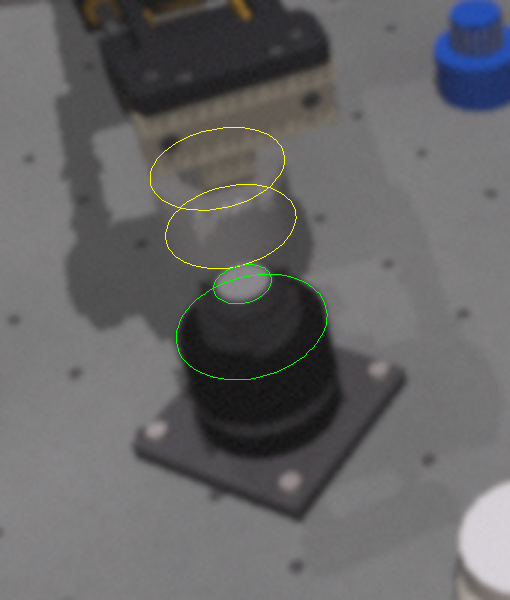

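Overlay check: the predicted cap rings (yellow) match the held cap. The lens and barrel rings (green) match the cell at (0.558,-0.202) to about 1.5 mm. Now I'll lower the cap.

>>> apply_moves(
  increments=[
    {"linear": [-0.5, -1.2, 0], "turn": [0, 0, 0], "grip": 0.3},
    {"linear": [-0.5, -1.2, -10], "turn": [0, 0, 0], "grip": 0.3},
    {"linear": [-0.5, -1.2, -20], "turn": [0, 0, 0], "grip": 0.3},
    {"linear": [-0.5, -1.2, -30], "turn": [0, 0, 0], "grip": 0.3},
    {"linear": [-0.5, -1.2, -36], "turn": [0, 0, 0], "grip": 0.3},
    {"linear": [-0.5, -1.2, -39], "turn": [0, 0, 0], "grip": 0.3},
    {"linear": [-0.5, -1.2, -40], "turn": [0, 0, 0], "grip": 0.3},
    {"linear": [-0.5, -1.2, -41], "turn": [0, 0, 0], "grip": 0.3},
    {"linear": [-0.5, -1.2, -41], "turn": [0, 0, 0], "grip": 0.3},
  ],
)

```text
time: 8.45
tool_pos: [0.5581, -0.2035, 0.1289]
tool_rot: [3.142, -0.001, -0.352]
contact_force: [0.3, 0.1, -1.7]
opening: 0.0337
```

>>> apply_moves(
  increments=[
    {"linear": [0, 0, -1], "turn": [0, 0, 0], "grip": 0.3},
    {"linear": [0, 0, -2], "turn": [0, 0, 0], "grip": 0.3},
    {"linear": [0, 0, -2.5], "turn": [0, 0, 0], "grip": 0.3},
    {"linear": [0, 0, -2.5], "turn": [0, 0, 0], "grip": 0.3},
  ],
)

```text
time: 8.85
tool_pos: [0.5579, -0.2032, 0.1261]
tool_rot: [-3.141, 0.0, -0.352]
contact_force: [-0.0, 1.5, -0.5]
opening: 0.0333
```

>>> apply_moves(
  increments=[
    {"linear": [0, 1, 0], "turn": [0, 0, 0], "grip": 0.3},
    {"linear": [0, 1, -1], "turn": [0, 0, 0], "grip": 0.3},
    {"linear": [0, 1, -2], "turn": [0, 0, 0], "grip": 0.3},
    {"linear": [0, 1, -2], "turn": [0, 0, 0], "grip": 0.3},
  ],
)

```text
time: 9.25
tool_pos: [0.5579, -0.2024, 0.124]
tool_rot: [3.142, 0.0, -0.352]
contact_force: [0.9, 0.5, -1.7]
opening: 0.0331
```

>>> apply_moves(
  increments=[
    {"linear": [0, 0, -1], "turn": [0, 0, 0], "grip": 0.3},
    {"linear": [0, 0, -2], "turn": [0, 0, 0], "grip": 0.3},
    {"linear": [0, 0, -2], "turn": [0, 0, 0], "grip": 0.3},
  ],
)

```text
time: 9.55
tool_pos: [0.5579, -0.2024, 0.122]
tool_rot: [-3.142, 0.0, -0.352]
contact_force: [-0.4, 0.7, -1.1]
opening: 0.0333
```

>>> apply_moves(
  increments=[
    {"linear": [0, 0, -1], "turn": [0, 0, 0], "grip": 0.3},
    {"linear": [0, 0, -1.5], "turn": [0, 0, 0], "grip": 0.3},
    {"linear": [0, 0, -1.5], "turn": [0, 0, 0], "grip": 0.3},
  ],
)

```text
time: 9.85
tool_pos: [0.5579, -0.2024, 0.1206]
tool_rot: [-3.142, -0.0, -0.352]
contact_force: [-0.3, 0.5, -1.1]
opening: 0.0335
```

>>> apply_moves(
  increments=[
    {"linear": [0, 0, -0.5], "turn": [0, 0, 0], "grip": 0.3},
    {"linear": [0, 0, -0.5], "turn": [0, 0, 0], "grip": 0.3},
  ],
)

```text
time: 10.05
tool_pos: [0.558, -0.2024, 0.1202]
tool_rot: [3.142, -0.0, -0.352]
contact_force: [-0.1, -0.1, -2.0]
opening: 0.0335
```

>>> apply_moves(
  increments=[
    {"linear": [0, 0, -0.5], "turn": [0, 0, 0], "grip": 0.3},
    {"linear": [0, 0, -1], "turn": [0, 0, 0], "grip": 0.3},
    {"linear": [0, 0, -1], "turn": [0, 0, 0], "grip": 0.3},
  ],
)

```text
time: 10.35
tool_pos: [0.5579, -0.2024, 0.1191]
tool_rot: [-3.142, -0.0, -0.352]
contact_force: [-0.2, -0.0, -1.4]
opening: 0.0337
```

>>> apply_moves(
  increments=[
    {"linear": [0, 0, -0.5], "turn": [0, 0, 0], "grip": 0.3},
    {"linear": [0, 0, -1], "turn": [0, 0, 0], "grip": 0.3},
    {"linear": [0, 0, -1], "turn": [0, 0, 0], "grip": 0.3},
  ],
)

```text
time: 10.65
tool_pos: [0.558, -0.2024, 0.1182]
tool_rot: [3.142, -0.0, -0.352]
contact_force: [0.9, 0.1, -0.8]
opening: 0.0338
```

Run:
```python
from h import *
s=read_camera('scene')[:,:,::-1]
cv2.imwrite('pics/s3r.png',s)
v=cv2.resize(s[225:375,135:285],(600,600),interpolation=cv2.INTER_CUBIC)
x,y=.558,-.2024;a=np.linspace(0,6.29,80)
w=v.copy()
for zz in (.0815,.0815+.034): cv2.polylines(w,[((proj('scene',np.c_[x+.0295*np.cos(a),y+.0295*np.sin(a),a*0+zz])-[135,225])*4).astype(np.int32)],False,(0,255,255),1)
cv2.imwrite('pics/s3.png',cv2.resize(np.hstack([v,w]),(800,400)))
print(observe()['contact_force'],observe()['torque'])
```

```text
[ 0.98143422  1.49019449 -0.12565341] [0.02100317 0.00846428 0.03673449]
```

View pics/s3.png

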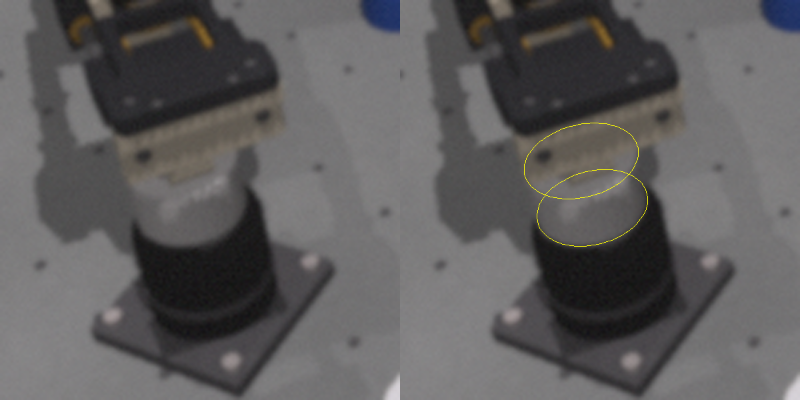

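The cap (scene about (190,280)) sits on the neck with its underside near 81.5 mm, which is below the thread top. It seems to be dropping straight into the gap, so I'll keep lowering and watch the force.

>>> apply_moves(
  increments=[
    {"linear": [0, 0, -1], "turn": [0, 0, 0], "grip": 0.3},
    {"linear": [0, 0, -2], "turn": [0, 0, 0], "grip": 0.3},
    {"linear": [0, 0, -2], "turn": [0, 0, 0], "grip": 0.3},
  ],
)

```text
time: 11.0
tool_pos: [0.558, -0.2022, 0.1161]
tool_rot: [-3.141, -0.0, -0.352]
contact_force: [-0.1, 1.8, -0.4]
opening: 0.0336
```

>>> apply_moves(
  increments=[
    {"linear": [0, 0, -1], "turn": [0, 0, 0], "grip": 0.3},
    {"linear": [0, 0, -2], "turn": [0, 0, 0], "grip": 0.3},
    {"linear": [0, 0, -2], "turn": [0, 0, 0], "grip": 0.3},
  ],
)

```text
time: 11.3
tool_pos: [0.5578, -0.2024, 0.1138]
tool_rot: [3.142, 0.0, -0.352]
contact_force: [0.8, 0.3, -1.6]
opening: 0.0331
```

>>> apply_moves(
  increments=[
    {"linear": [0, 0, -1], "turn": [0, 0, 0], "grip": 0.3},
    {"linear": [0, 0, -1.5], "turn": [0, 0, 0], "grip": 0.3},
    {"linear": [0, 0, -1.5], "turn": [0, 0, 0], "grip": 0.3},
  ],
)

```text
time: 11.6
tool_pos: [0.5578, -0.2024, 0.1125]
tool_rot: [3.142, 0.0, -0.352]
contact_force: [0.1, 0.5, -0.5]
opening: 0.0335
```

>>> apply_moves(
  increments=[
    {"linear": [0, 0, -0.5], "turn": [0, 0, 0], "grip": 0.3},
    {"linear": [0, 0, -1], "turn": [0, 0, 0], "grip": 0.3},
    {"linear": [0, 0, -1], "turn": [0, 0, 0], "grip": 0.3},
  ],
)

```text
time: 11.9
tool_pos: [0.558, -0.2024, 0.1117]
tool_rot: [3.142, -0.0, -0.352]
contact_force: [-0.3, 0.3, -1.0]
opening: 0.0334
```

>>> apply_moves(
  increments=[
    {"linear": [0, 0, -0.5], "turn": [0, 0, 0], "grip": 0.3},
    {"linear": [0, 0, -1], "turn": [0, 0, 0], "grip": 0.3},
    {"linear": [0, 0, -1], "turn": [0, 0, 0], "grip": 0.3},
  ],
)

```text
time: 12.2
tool_pos: [0.5581, -0.2025, 0.1114]
tool_rot: [3.141, -0.001, -0.352]
contact_force: [-1.4, 1.1, 5.5]
opening: 0.0333
```

A firm stop is felt at underside 75 mm, so the cap dropped straight into the thread start and no backing off is needed. I'll let it settle, then run it in.

>>> apply_moves(
  increments=[
    {"linear": [0, 0, 0.3], "turn": [0, 0, 0], "grip": 0.3},
    {"linear": [0, 0, 0.3], "turn": [0, 0, 0], "grip": 0.3},
    {"linear": [0, 0, 0.3], "turn": [0, 0, 0], "grip": 0.3},
    {"linear": [0, 0, 0.3], "turn": [0, 0, 0], "grip": 0.3},
    {"linear": [0, 0, 0.3], "turn": [0, 0, 0], "grip": 0.3},
    {"linear": [0, 0, 0.3], "turn": [0, 0, 0], "grip": 0.3},
    {"linear": [0, 0, 0.3], "turn": [0, 0, 0], "grip": 0.3},
    {"linear": [0, 0, 0.3], "turn": [0, 0, 0], "grip": 0.3},
    {"linear": [0, 0, 0.3], "turn": [0, 0, 0], "grip": 0.3},
    {"linear": [0, 0, 0.3], "turn": [0, 0, 0], "grip": 0.3},
  ],
  grip_force=35,
)

```text
time: 13.2
tool_pos: [0.5581, -0.2025, 0.1114]
tool_rot: [3.141, -0.001, -0.352]
contact_force: [-1.4, 0.7, 5.7]
opening: 0.033
```

>>> apply_moves(
  increments=[
    {"linear": [0, 0, 0], "turn": [0, 0, -0.4], "grip": 0.3},
    {"linear": [0, 0, -0.2], "turn": [0, 0, -0.8], "grip": 0.3},
    {"linear": [0, 0, -0.4], "turn": [0, 0, -1.2], "grip": 0.3},
    {"linear": [0, 0, -0.6], "turn": [0, 0, -1.6], "grip": 0.3},
    {"linear": [0, 0, -0.7], "turn": [0, 0, -2.0], "grip": 0.3},
  ],
)

```text
time: 13.7
tool_pos: [0.5584, -0.2026, 0.1112]
tool_rot: [-3.142, -0.002, -0.563]
contact_force: [-2.4, 1.2, 8.2]
opening: 0.0334
```

```bash
python3 -c "
from cell import *
o=observe();print(o['tool_pos'],o['tool_rot'],o['contact_force'],o['torque'])"
```

```text
[ 0.5584084  -0.20256066  0.11116392] [-3.14152915e+00 -1.60833220e-03 -5.62532500e-01] [-2.3795888   1.16222181  8.22732385] [0.21221467 0.45783175 0.19732329]
```

>>> apply_moves(
  increments=[
    {"linear": [-0.4, 0, 0], "turn": [0, 0, -0.5], "grip": 0.3},
    {"linear": [-0.4, 0.2, -0.2], "turn": [0, 0, -1], "grip": 0.3},
    {"linear": [-0.4, 0.2, -0.4], "turn": [0, 0, -1.5], "grip": 0.3},
    {"linear": [-0.4, 0.2, -0.5], "turn": [0, 0, -2], "grip": 0.3},
  ],
)

```text
time: 14.1
tool_pos: [0.5579, -0.2024, 0.1104]
tool_rot: [-3.141, -0.001, -0.773]
contact_force: [-1.0, 1.9, 6.4]
opening: 0.0333
```

```bash
python3 -c "
from cell import *
o=observe();print(o['tool_pos'],o['tool_rot'],o['contact_force'],o['torque'])"
```

```text
[ 0.5579376  -0.20244134  0.1104449 ] [-3.14137557e+00 -1.42482725e-03 -7.72567427e-01] [-0.97477335  1.91696079  6.43850094] [0.13891456 0.41698642 0.04111201]
```

>>> apply_moves(
  increments=[
    {"linear": [-0.1, 0.2, -0.2], "turn": [0, 0, -0.5], "grip": 0.3},
    {"linear": [-0.1, 0.2, -0.4], "turn": [0, 0, -1], "grip": 0.3},
    {"linear": [-0.1, 0.2, -0.6], "turn": [0, 0, -1.5], "grip": 0.3},
    {"linear": [-0.1, 0.2, -0.8], "turn": [0, 0, -2], "grip": 0.3},
    {"linear": [-0.1, 0.2, -1], "turn": [0, 0, -2.5], "grip": 0.3},
    {"linear": [-0.1, 0.2, -1.2], "turn": [0, 0, -3], "grip": 0.3},
    {"linear": [-0.1, 0.2, -1.4], "turn": [0, 0, -3.5], "grip": 0.3},
    {"linear": [-0.1, 0.2, -1.6], "turn": [0, 0, -4], "grip": 0.3},
  ],
)

```text
time: 14.9
tool_pos: [0.5576, -0.2022, 0.1087]
tool_rot: [-3.141, -0.001, -1.191]
contact_force: [-1.0, 0.4, 6.5]
opening: 0.0335
```

```bash
python3 -c "
from cell import *
o=observe();print(o['tool_pos'],o['tool_rot'],o['contact_force'],o['torque'])"
```

```text
[ 0.55761203 -0.20224909  0.10868675] [-3.14131694e+00 -8.65865464e-04 -1.19146167e+00] [-0.96555813  0.43550567  6.45065208] [0.11125211 0.57292065 0.07690414]
```

>>> apply_moves(
  increments=[
    {"linear": [-0.1, 0, -0.2], "turn": [0, 0, -0.5], "grip": 0.3},
    {"linear": [-0.1, 0, -0.4], "turn": [0, 0, -1], "grip": 0.3},
    {"linear": [-0.1, 0, -0.6], "turn": [0, 0, -1.5], "grip": 0.3},
    {"linear": [-0.1, 0, -0.8], "turn": [0, 0, -2], "grip": 0.3},
    {"linear": [-0.1, 0, -1], "turn": [0, 0, -2.5], "grip": 0.3},
    {"linear": [-0.1, 0, -1.2], "turn": [0, 0, -3], "grip": 0.3},
    {"linear": [-0.1, 0, -1.4], "turn": [0, 0, -3.5], "grip": 0.3},
    {"linear": [-0.1, 0, -1.6], "turn": [0, 0, -4], "grip": 0.3},
  ],
)

```text
time: 15.7
tool_pos: [0.5574, -0.2021, 0.107]
tool_rot: [-3.141, -0.0, -1.61]
contact_force: [-1.0, 0.7, 5.7]
opening: 0.033
```

```bash
python3 -c "
from cell import *
o=observe();print(o['tool_pos'],o['tool_rot'],o['contact_force'],o['torque'])"
```

```text
[ 0.55740526 -0.20214603  0.10697172] [-3.14135015e+00 -4.12988336e-04 -1.61045171e+00] [-0.96696819  0.67665808  5.65609092] [0.21330621 0.58772515 0.05413058]
```

>>> apply_moves(
  increments=[
    {"linear": [0, 0, -0.2], "turn": [0, 0, -0.4], "grip": 0.3},
    {"linear": [0, 0, -0.3], "turn": [0, 0, -0.8], "grip": 0.3},
    {"linear": [0, 0, -0.4], "turn": [0, 0, -1.2], "grip": 0.3},
    {"linear": [0, 0, -0.5], "turn": [0, 0, -1.6], "grip": 0.3},
    {"linear": [0, 0, -0.5], "turn": [0, 0, -2], "grip": 0.3},
  ],
)

```text
time: 16.2
tool_pos: [0.5577, -0.2022, 0.1067]
tool_rot: [-3.14, -0.0, -1.819]
contact_force: [-1.3, 1.9, 6.6]
opening: 0.0329
```

```bash
python3 -c "
from cell import *
o=observe();print(o['tool_pos'],o['tool_rot'],o['contact_force'],o['torque'])"
```

```text
[ 0.55767575 -0.20220928  0.10667718] [-3.14049995e+00 -4.89826872e-04 -1.81934138e+00] [-1.26231332  1.92124559  6.62388866] [0.207899   0.43707225 0.10570501]
```

>>> apply_moves(
  increments=[
    {"linear": [0, 0, -0.1], "turn": [0, 0, -0.4], "grip": 0.3},
    {"linear": [0, 0, -0.2], "turn": [0, 0, -0.8], "grip": 0.3},
    {"linear": [0, 0, -0.2], "turn": [0, 0, -1.2], "grip": 0.3},
  ],
)

```text
time: 16.5
tool_pos: [0.5579, -0.2019, 0.1067]
tool_rot: [-3.14, 0.0, -1.945]
contact_force: [-0.1, 3.8, 7.0]
opening: 0.0332
```

```bash
python3 -c "
from cell import *
o=observe();print(o['tool_pos'],o['tool_rot'],o['contact_force'],o['torque'])"
```

```text
[ 0.55788472 -0.20189712  0.10665828] [-3.14014098e+00  2.60025257e-04 -1.94496631e+00] [-0.0693052   3.75476018  6.99951674] [0.63535489 0.14665225 0.19252939]
```

Between 84° and 91° of clockwise turn the height stays at 70.0 mm, so the cap is home. I'll unload the press, open and retreat.

>>> apply_moves(
  increments=[
    {"linear": [0, 0, 0.4], "turn": [0, 0, 0.1], "grip": 0.3},
    {"linear": [0, 0, 0.7], "turn": [0, 0, 0.2], "grip": 0.3},
    {"linear": [0, 0, 0.7], "turn": [0, 0, 0.2], "grip": 0.3},
    {"linear": [0, 0, 0.7], "turn": [0, 0, 0.2], "grip": 0.45},
    {"linear": [0, 0, 0.7], "turn": [0, 0, 0.2], "grip": 0.6},
    {"linear": [0, 0, 0.7], "turn": [0, 0, 0.2], "grip": 0.6},
    {"linear": [0, 0, 0.7], "turn": [0, 0, 0.2], "grip": 0.6},
  ],
)

```text
time: 17.2
tool_pos: [0.5571, -0.2021, 0.1063]
tool_rot: [3.141, -0.0, -1.923]
contact_force: [-0.1, 0.2, -0.3]
opening: 0.0547
```

>>> apply_moves(
  increments=[
    {"linear": [0, 0, 10], "turn": [0, 0, 0], "grip": 0.6},
    {"linear": [0, 0, 30], "turn": [0, 0, 0], "grip": 0.6},
    {"linear": [0, 0, 60], "turn": [0, 0, 0], "grip": 0.6},
    {"linear": [-20, 10, 100], "turn": [0, 0, 0], "grip": 0.6},
    {"linear": [-50, 40, 110], "turn": [0, 0, 0], "grip": 0.6},
    {"linear": [-70, 80, 110], "turn": [0, 0, 0], "grip": 0.6},
    {"linear": [-90, 120, 110], "turn": [0, 0, 0], "grip": 0.6},
    {"linear": [-100, 160, 110], "turn": [0, 0, 0], "grip": 0.6},
    {"linear": [-100, 200, 110], "turn": [0, 0, 0], "grip": 0.6},
    {"linear": [-100, 200, 110], "turn": [0, 0, 0], "grip": 0.6},
  ],
)

```text
time: 18.2
tool_pos: [0.4568, 0.0016, 0.2178]
tool_rot: [-3.141, 0.001, -1.918]
contact_force: [0.6, -0.4, 0.7]
opening: 0.0552
```

>>> apply_moves(
  increments=[
    {"linear": [0, 30, 0], "turn": [0, 0, 0], "grip": 0.6},
    {"linear": [0, 70, 0], "turn": [0, 0, 0], "grip": 0.6},
    {"linear": [0, 110, 0], "turn": [0, 0, 0], "grip": 0.6},
    {"linear": [0, 150, 0], "turn": [0, 0, 0], "grip": 0.6},
    {"linear": [0, 180, 0], "turn": [0, 0, 0], "grip": 0.6},
    {"linear": [0, 180, 0], "turn": [0, 0, 0], "grip": 0.6},
  ],
)

```text
time: 18.8
tool_pos: [0.4576, 0.1803, 0.2171]
tool_rot: [-3.141, 0.001, -1.919]
contact_force: [-0.4, -0.3, 0.3]
opening: 0.0549
```

Run:
```python
from h import *
np.set_printoptions(precision=4,suppress=True)
s=read_camera('scene')[:,:,::-1];t=read_camera('top')[:,:,::-1]
def crop(i,x,y): return cv2.resize(i[y:y+100,x:x+100],(400,400),interpolation=cv2.INTER_CUBIC)
c1=crop(s,155,265);c2=crop(t,387,210)
x,y=.558,-.202;a=np.linspace(0,6.29,80)
for zz,r in ((.07,.0295),(.104,.0295),(.13,.017)):
    for im,n,o in ((c1,'scene',(155,265)),(c2,'top',(387,210))):
        cv2.polylines(im,[((proj(n,np.c_[x+r*np.cos(a),y+r*np.sin(a),a*0+zz])-o)*4).astype(np.int32)],False,(0,255,255),1)
cv2.imwrite('pics/end.png',np.hstack([c1,c2]))
cv2.imwrite('pics/endt.png',t)
print(observe()['time'],observe()['tool_pos'])
```

```text
18.9 [0.4576 0.1777 0.2169]
```

View pics/end.png

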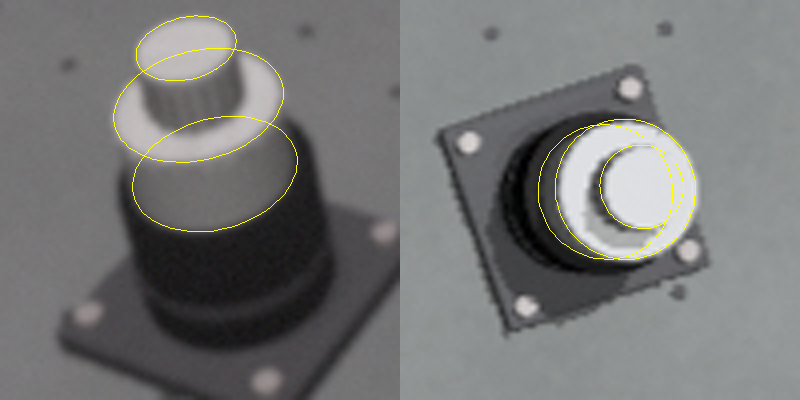

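View pics/endt.png

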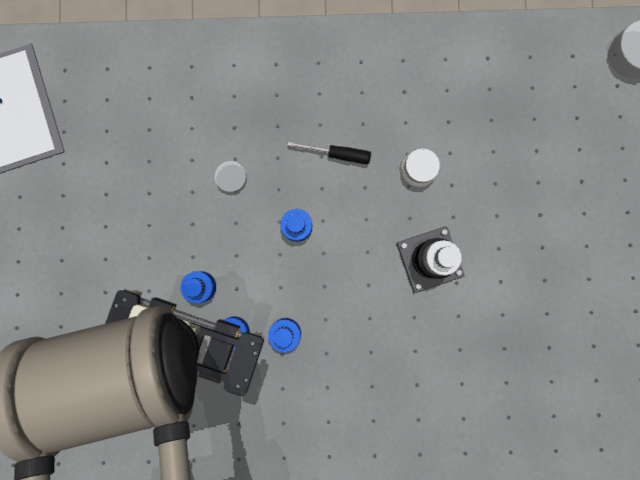

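The cap sits level on the cell. In the scene view the rings predicted for an underside at 70 mm match its edges. In the top view (cap at px (444,257)) they match to about 1 px. The bystanders and blue caps in view haven't moved; one blue cap is partly hidden behind the gripper. The gripper is clear, so I'll hand in.

```bash
python3 -c "
from cell import *
print(hand_in())"
```

```text
the job is handed in; nothing more can be done
None
```

The bare aluminium cap is screwed fully home on the lens cell and released. I handed the job in about 19 s into the 70 s limit; it reports no verdict.

- **Setting on:** I centred the cap in the gripper with two closes at right angles. It then dropped straight into the thread start, with a firm stop felt at 75 mm, so no backing off was needed. I let it settle for 1 s.
- **Running in:** I turned it clockwise about 91° while pressing with about 6–8 N. The height stopped falling at 70.0 mm from 84° on. I didn't turn on to the hard end stop, though the torque was starting to rise.
- **Last checks:** The cap's outline matches a level cap at 70 mm in the scene view, and to about 1 px in the top view. The gripper was open and clear.
- **Bystanders:** The tub, driver, blank and three of the blue caps hadn't moved. The fourth, near top px (232,334), was partly hidden under the gripper in the last picture, but the arm passed well above it.
- **Disagreement:** The two cameras put the cell about 1–2 mm apart. I used a position between them, and the side forces stayed under 4 N.

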